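# Lock the decorating wheel at its next index notch

## Task

The tray on this decorating wheel is ready for its next opening to be carved, but the wheel is running free with its index plunger parked up. Pull the plunger's T-knob up clear of its parking slot before you twist it, give it a quarter turn and let go of it with the pin resting on the wheel's notched rim; only then bring the wheel round slowly, anticlockwise seen from above, by its wooden hand peg, feeling for the next notch, until the pin snaps fully home and holds the wheel. Stop as soon as it catches so that the pin is not strained, keep off the soft clay tray, and leave the other things on the bench where they are.

Things in the scene. Friction and masses are not known exactly. Their poses are not given: they have to be found in the camera images.
- wheel_stand: Fixed cast-iron stand of the decorating wheel: round foot of 92 mm radius, a spindle, and at one side a bracket (post 98 mm high, 154 to 180 mm from the wheel's axis) that carries the index plunger. Origin on the wheel's vertical axis at bench height, z up. Its -y axis points to the plunger, whose own vertical axis lies 130 mm out: at (0, -130) mm.
- plunger_housing: Steel block 28 x 28 mm on the bracket, through which the plunger slides. Its top, 112 mm above the bench, is cut by two crossed slots 5.2 mm wide: a shallow one along the stand's x (2.5 mm deep, the parking slot) and a deep one along the stand's y, in which the cross pin, and so the pin, can go right down. Origin on the plunger's axis, 82 mm above the bench.
- plunger_knob: Sprung plunger: black T-bar knob 44 mm long, 12 thick, 22 high, on a steel stem with a cross pin (24 x 4 x 4 mm, parallel to the bar, lying in the housing's slots) and an 8 mm pin below. Origin at the pin's tip, x along the bar, z up; the bar is 46 to 68 mm above the origin. The spring pulls it down with 5 N at home, 10 N at the top. Twisting it before it is lifted jams the cross pin.
- knob_bar (a point): Centre of the T-bar, turning with it, x along the bar. Parked, the bar lies along the stand's x, its underside 126 and its top 148 mm above the bench; a quarter turn either way brings it along the stand's y, pointing at the wheel's axis, where the cross pin can drop into the deep slot.
- plunger_lift (a joint): Height of the plunger above fully home, m: 0 = pin fully down in a notch, 0.006 = pin resting on the index ring, 0.0085 = parked in the shallow slot, above 0.011 the cross pin is clear of the housing and the knob turns freely, 0.016 = upper stop.
- plunger_turn (a joint): Turn of the knob, rad, anticlockwise positive: 0 = parked (bar along the stand's x), +1.571 or -1.571 = over the deep slot (bar along the stand's y), with 0.05 play; stops at +-1.75.
- wheel_turn (a joint): Turn of the wheel, rad, anticlockwise from above positive; 0 = wheel head's axes agree with the stand's. It starts between -0.72 and -0.42, between two notches; the next notch comes under the pin somewhere between -0.22 and +0.22 (see wheel_head). It takes 2 to 7 N at the peg to turn, stays where it is left, and stops dead once the pin has dropped into a notch.
- wheel_head: Turning part: steel disc, top 78 mm above the bench, with a wooden bat (84 mm radius, top at 90 mm), the hand peg and, clamped round its rim, a flush index ring (142 mm outer radius) with six notches, 9.6 mm wide, 60 degrees apart. The ring is clamped at any angle to suit the work: up to 0.22 rad either way off a notch on the head's -y axis. Origin on the wheel's axis, 70 mm up.
- peg_top (a point): Centre of the top of the upright wooden hand peg: 16 mm in diameter, 106 mm from the wheel's axis, 60 degrees anticlockwise of the wheel head's x axis, its top 145 mm above the bench; it turns with the wheel. Above the bat (90 mm) it stands clear all round; the clay tray begins 38 mm inward of its surface.
- clay_tray: Leather-hard openwork clay tray stuck on the middle of the bat: 120 mm in diameter, from 90 to 135 mm above the bench, soft, not to be touched. Origin at the centre of its underside.
- slip_bowl: White bowl, 90 mm wide, 42 mm high, on the bench. Origin at the centre of its underside.
- wood_rib: Flat wooden rib, 100 x 45 x 6 mm, on the bench. Origin at the centre of its underside.
- trim_tool: Trimming tool, 157 mm long, wooden handle and wire loop, lying on the bench. Origin under its middle.
- oxide_jar: Amber glass jar with a black lid, 56 mm wide, 75 mm high, on the bench. Origin at the centre of its underside.

How it is judged:
On the way:
1. the knob has been lifted, turned a quarter turn and let go, with the pin resting on the rim of the wheel, not yet in a notch ((value of joint plunger_turn above 1.42 rad or value of joint plunger_turn below -1.42 rad) and value of joint plunger_lift between 0.0045 and 0.0075 m and contact force between the fingers and plunger_knob below 0.3 N), for 0.2 s.
At the end, for the whole second after the job is handed in: The knob's bar lies along the line to the wheel's axis (within 0.15 rad), the plunger is fully home (within 1.5 mm of its lowest position) in the notch asked for (the first one anticlockwise of the start: wheel_turn between -0.28 and 0.28 rad), and the wheel is at rest ((value of joint plunger_turn above 1.42 rad or value of joint plunger_turn below -1.42 rad) and value of joint plunger_lift below 0.0015 m and value of joint wheel_turn between -0.28 and 0.28 rad and angular speed of wheel_head below 0.05 rad/s); the robot touches nothing.
It fails at once if the wheel is turned (peg moved more than 20 mm) while the plunger is still up (value of joint plunger_lift above 0.0075 m and distance of peg_top from where it was at the start of the episode above 0.02 m).
It fails at once if the pin, caught in a notch, is strained by the wheel (more than 20 N) (value of joint plunger_lift below 0.004 m and contact force between plunger_knob and wheel_head above 20 N).
It fails at once if the knob is twisted hard while still in its parking slot (cross pin jammed against the slot's walls with more than 40 N) (contact force between plunger_knob and plunger_housing above 40 N and contact force between the fingers and plunger_knob above 1 N and (value of joint plunger_turn between 0.03 and 0.3 rad or value of joint plunger_turn between -0.3 and -0.03 rad)).
It fails at once if the clay tray is touched (contact force between any of the fingers, the arm and clay_tray above 1 N).
It fails at once if a bystander (bowl, rib, trimming tool or jar) is shifted more than 15 mm (distance of any of slip_bowl, wood_rib, trim_tool, oxide_jar from where it was at the start of the episode above 0.015 m).
It also fails if it takes over 61 s, if anything falls off the work surface, if the arm or the gripper's body presses on something with over 40 N, if the wrist force passes 120 N, or if a joint passes its speed limit or range.

## Robot

A 6-joint arm with a two-finger parallel gripper is mounted at the origin on the work surface. World frame = base frame: x ahead of the robot, y to its left, z up, the work surface at z = 0. Lengths are in m, angles in rad, forces in N, time in s.
With the tool pointing down it reaches from about 0.35 to 0.95 m from the base axis. Payload 17.4 kg.
Tool frame: the origin (TCP) lies on the centre line of the jaws, within the pads' length; the fingertips stand 19 mm ahead of it and the grasp point (between the pads) is the TCP; z points along the fingers, y is the line along which they close (so a half turn about z gives the same grasp; the last joint's range is limited). The gripper opens to 93 mm and grips with 3 to 60 N. Pads are 15 mm wide; open, the fingers measure 128 mm over their backs; the gripper's body (75 mm by 188 mm) begins 65 mm behind the grasp point.
Start: joints at [1.213, 0.116, 1.442, -0, 1.584, -0.038], TCP at [0.212, 0.641, 0.238] pointing down, gripper open.
Joint ranges: [-2.83, 2.83], [-0.83, 2.19], [0.07, 2.5], [-1.14, 4.28], [0.01, 3], [-2.97, 2.97]. Speed limits (rad/s): [1.89, 1.89, 2.22, 3.14, 3.14, 3.14].

## Interface

Orientations are given as a 3x3 rotation matrix whose columns are the frame's x, y, z axes.
In Python, from rig import get_obs, camera, camera_info, hand_in, recognise gives the robot as it stands.
- The arm moves only by the tool arm_command, never from a script. Its argument "steps" is one flat list of numbers, 5 for each row, row after row: the finger opening in cm, from 0 to 9.3, then the shift along the tool's x, y, z in cm, then the turn about the tool's z in rad. In form: [claw, x, y, z, twist, claw, x, y, z, twist, ...]. A call has exactly 8 rows; each row is the pose to reach, as a shift and turn from the pose commanded when the call began, along the tool's axes at that moment; what a row does not reach only later rows make up. A row lasts 1/8 s, in which the tool goes at most 62.5 mm and 10.7 degrees, less where a joint would pass 70% of its speed; a pose out of reach is approached as far as the arm can. A call with a gripper value outside its range is refused whole. The fingers move at their own pace and stop on an object; "squeeze" is the grip in N (left out, the last holds). Time passes only in rows, so rows that repeat a pose let the fingers close, or fill a call up. It gives the time, the measured TCP pose, the force, the opening and the grip force at its end, in the units of the state.
- get_obs(): the state, without advancing time (a new reading comes with each control period).
- camera(name): name is "side" or "top" or "wrist"; returns the picture (400x640x3 uint8, red, green, blue); there is no depth.
- camera_info(name): a dict with "camera_matrix" (3x3 intrinsics, pixels), "R" (3x3) and "t" (3): a world point X has camera coordinates R X + t. Camera axes: x right, y down, z forward; pixel columns grow to the right and rows downward; lengths in m; the calibration is good to about 2 mm. A picture is of the moment at which its call begins: read the wrist's pose just before it. camera_info takes no time and is no camera call; for the wrist camera it gives the pose at the moment of the call.
- hand_in(): hands the job in; it is judged then, once.
Trained networks look in the newest picture that a camera, given by its name, has taken for a name from the list of things; names that differ only in an ending like _2 or _b are one class to them, and where a whole thing is asked for, a point or a joint stands for the part that bears it (a point fixed in the world has none). Each returns a list of dicts, best first, with "conf" (0 to 1); they miss things now and then, are a little off and sometimes report something else, mostly with a low value. They report only what shows in the picture. A call takes as long as a camera call.
- recognise(camera, query): "bbox" ([left, top, right, bottom] in pixels, round what is visible of it).
The state is a dict: "time_s": time; "joint_pos": joint angles; "qvel": joint speeds; "effort": joint torques, N m; "eef_pos": TCP position; "tcp_rot": TCP orientation; "force": force on the tool from outside, world axes, zero at the start; "wrist_torque": the same for the moment, N m; "grip_width": opening from 0.0 (shut) to 1.0 (fully open); "gripper_force": force on a finger pad.
Only numpy, scipy, OpenCV 4.12 (cv2) and the standard library are available. Lean on these libraries where they do the work, as an engineer would, in place of code of your own. Each camera call takes 0.05 s, during which the arm holds its last target. There are 200 camera calls.

## Working session

There is one attempt and no reset: what is moved stays moved. The work goes in short steps, Python scripts to look and compute and a tool call to move; the robot and the scene stay as the last step left them, time stands still between calls to the robot, and variables do not carry over. Pictures are saved under pics/ and viewed, at most 10 in all, crops included, and the job is handed in when it is done.

Besides the shell and the picture viewer there is one more tool, called after ">>>" as name(argument=value, ...), one argument or row to a line, values as JSON. arm_command: Moves the arm, as the interface text tells. Its arguments: {"type":"object","properties":{"steps":{"type":"array"},"squeeze":{"type":"number"}},"required":["steps"]}

```bash
mkdir -p pics; python3 - <<'E'
from rig import *
import cv2,numpy as np
for c in ("top","side"):
    im=camera(c); cv2.imwrite(f"pics/{c}0.png",im[:,:,::-1])
    for q in ("plunger_knob","peg_top","plunger_housing","clay_tray","wheel_stand"):
        print(c,q,[(np.round(r["bbox"]),round(r["conf"],2)) for r in recognise(c,q)[:2]])
o=get_obs();print(o["time_s"],o["eef_pos"],o["tcp_rot"],o["force"])
E
```

```text
top plunger_knob [(array([271., 143., 370., 246.]), 0.56), (array([367., 179., 374., 201.]), 0.42)]
top peg_top [(array([270., 143., 372., 244.]), 0.81)]
top plunger_housing [(array([362., 189., 368., 201.]), 0.45)]
top clay_tray [(array([298., 168., 342., 216.]), 0.84)]
top wheel_stand [(array([266., 141., 385., 252.]), 0.92)]
side plunger_knob [(array([338., 209., 352., 224.]), 0.69)]
side peg_top [(array([335., 213., 352., 223.]), 0.72), (array([282., 181., 373., 241.]), 0.66)]
side plunger_housing [(array([338., 224., 347., 231.]), 0.58)]
side clay_tray [(array([304., 188., 345., 218.]), 0.73)]
side wheel_stand [(array([278., 182., 375., 264.]), 0.74)]
0.6 [0.21220469 0.640788   0.23765794] [[-9.49306517e-01  3.14351932e-01  2.20131617e-05]
 [ 3.14351932e-01  9.49306517e-01 -3.47410459e-07]
 [-2.10064470e-05  6.59008090e-06 -1.00000000e+00]] [-0.31885615  0.16290969 -0.79642024]
```

```bash
cat > h.py <<'E'
from rig import *
import cv2,numpy as np
def px2w(c,u,v,z):
    i=camera_info(c);K,R,t=map(np.array,(i["camera_matrix"],i["R"],i["t"]))
    d=R.T@np.linalg.solve(K,[u,v,1.]);o=-R.T@t
    return o+d*(z-o[2])/d[2]
def w2px(c,X):
    i=camera_info(c);K,R,t=map(np.array,(i["camera_matrix"],i["R"],i["t"]))
    p=K@(R@np.array(X)+t);return p[:2]/p[2]
E
python3 - <<'E'
from h import *
a=cv2.imread("pics/top0.png")[120:270,240:410];b=cv2.imread("pics/side0.png")[160:280,260:400]
cv2.imwrite("pics/c0.png",np.vstack([cv2.resize(a,(680,600),interpolation=cv2.INTER_CUBIC)]))
cv2.imwrite("pics/c1.png",cv2.resize(b,(700,600),interpolation=cv2.INTER_CUBIC))
print("tray",px2w("top",320,192,.135),"knob",px2w("top",370.5,190,.148))
for c in ("top","side"):
    i=camera_info(c);print(c,-np.array(i["R"]).T@i["t"])
E
```

```text
tray [ 0.53226417 -0.03699525  0.135     ] knob [ 0.53910351 -0.1651821   0.148     ]
top [ 0.37755783 -0.00669343  1.19408415]
side [ 0.1933431  -0.92763069  0.64676435]
```

View pics/c0.png

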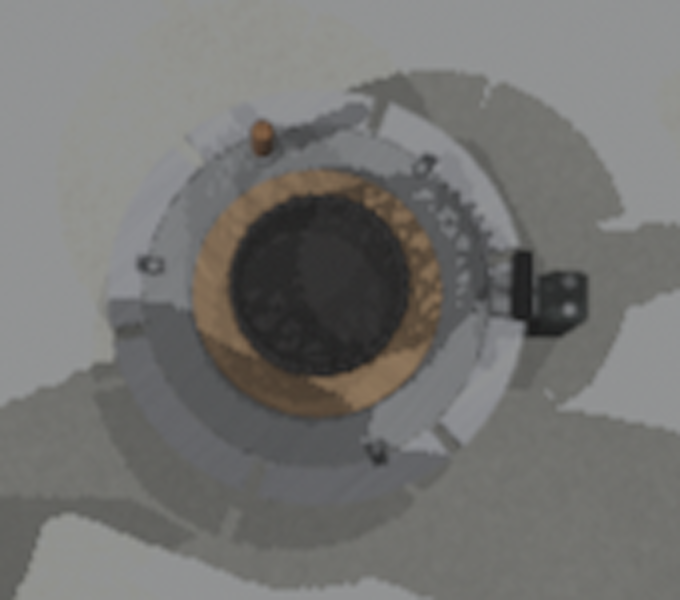

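View pics/side0.png

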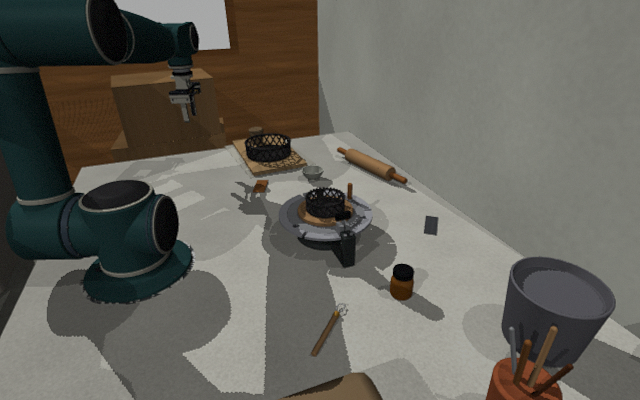

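The top view shows the peg at about (305,154), the T-bar at (370,191) lying along world x, the tray at (320,192) and a notch at about (351,229). The stand's yaw is close to 0. The side view shows the jar and trimming tool nearer that camera, away from my path. I'll move over the knob now.

>>> arm_command(
  steps=[5,-3.5,-4.1,-0.5,-0.04,5,-7,-8.3,-1,-0.08,5,-10.5,-12.4,-1.5,-0.12,5,-14,-16.5,-2,-0.16,5,-17.5,-20.6,-2.5,-0.2,5,-21,-24.8,-3,-0.24,5,-24.5,-29,-3.5,-0.28,5,-28,-33,-4,-0.32],
  squeeze=20,
)

```text
time_s: 1.6
eef_pos: [0.3745, 0.2378, 0.2781]
tcp_rot: [[-1.0, -0.002, 0.001], [-0.002, 1.0, 0.0], [-0.001, 0.0, -1.0]]
force: [0.5, 0.6, 0.5]
grip_width: 0.536
gripper_force: 0.0
```

>>> arm_command(
  steps=[5,-2.3,-5.6,0,0,5,-4.6,-11.2,0,0,5,-6.9,-16.8,0,0,5,-9.2,-22.4,0,0,5,-11.5,-28,0,0,5,-13.8,-33.6,0,0,5,-16,-39,0,0,5,-16.5,-40.3,0,0],
)

```text
time_s: 2.6
eef_pos: [0.5398, -0.1662, 0.277]
tcp_rot: [[-1.0, 0.003, -0.001], [0.003, 1.0, 0.0], [0.001, 0.0, -1.0]]
force: [0.2, 0.9, -0.1]
grip_width: 0.538
gripper_force: 0.0
```

```bash
python3 - <<'E'
from h import *
im=camera("wrist");cv2.imwrite("pics/w1.png",im[:,:,::-1])
for q in ("plunger_knob","peg_top","plunger_housing","clay_tray"):
    print(q,[(np.round(r["bbox"]),round(r["conf"],2)) for r in recognise("wrist",q)[:2]])
o=get_obs();print(o["time_s"],o["eef_pos"],o["joint_pos"])
print(w2px("wrist",[.539,-.165,.148]),w2px("wrist",[.53,-.035,.135]))
E
```

```text
plunger_knob [(array([314., 167., 326., 216.]), 0.93)]
peg_top [(array([309.,  45., 560., 274.]), 0.79)]
plunger_housing [(array([305., 170., 333., 199.]), 0.76), (array([314., 167., 327., 216.]), 0.65)]
clay_tray [(array([384., 127., 511., 248.]), 0.82)]
2.85 [ 0.53912905 -0.16232527  0.27795816] [-3.37869723e-01 -1.36323191e-01  1.62736178e+00  2.17888229e-04
  1.65014503e+00 -1.90979932e+00]
[314.44609557 197.02203434] [448.76878307 184.9017916 ]
```

View pics/w1.png

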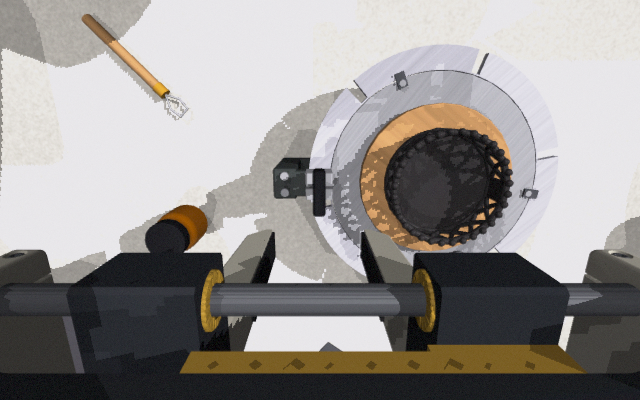

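The T-bar is at about (320,191), upright in the image and so along world x. Notches show at (355,93), (483,63) and (548,157), and the tray is at (448,187).

```bash
python3 - <<'E'
from h import *
from scipy.optimize import least_squares
K=px2w("wrist",320,191.5,.148);print("knob",K,px2w("wrist",319,169,.148),px2w("wrist",320,215,.148))
t=px2w("wrist",447.5,187.5,.112);print("tray",t)
im=cv2.imread("pics/w1.png");cv2.imwrite("pics/w1c.png",cv2.resize(im[30:270,260:580],(800,600),interpolation=cv2.INTER_CUBIC))
# rim points: outer edge of bright ring
P=np.array([px2w("wrist",u,v,.078)[:2] for u,v in [(435,43.5),(558,160),(480,53),(553,190),(380,61),(520,80)]])
f=least_squares(lambda c:np.hypot(*(P-c).T)-.142,t[:2]);print("centre",f.x,f.fun,"stand -y dir angle",np.degrees(np.arctan2(*(K[:2]-f.x)[::-1])),np.hypot(*(K[:2]-f.x)))
for u,v in [(357,95),(483,63),(546,157.5)]:
    d=px2w("wrist",u,v,.078)[:2]-f.x;print("notch",np.degrees(np.arctan2(d[1],d[0])),np.hypot(*d))
E
```

```text
knob [ 0.5336857  -0.15982829  0.148     ] [ 0.51258181 -0.16082217  0.148     ] [ 0.55662006 -0.15974012  0.148     ]
tray [ 0.5377307 -0.0259431  0.112    ]
centre [ 0.53742459 -0.03126627] [ 0.00278389  0.00203965 -0.00121508  0.00166121  0.00152465 -0.00402032] stand -y dir angle -91.66583189262111 0.12861637242921375
notch -136.6511038550529 0.12899393628372272
notch 161.32415073679658 0.13290870239143002
notch 101.95281472443918 0.1306473926687025
```

View pics/w1c.png

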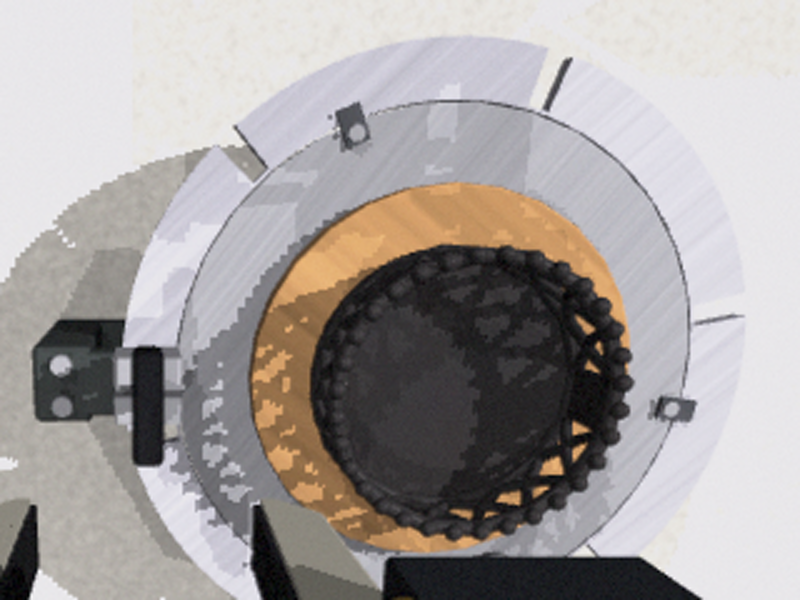

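>>> arm_command(
  steps=[5,0.1,0,2,0,5,0.3,0.1,5,0,5,0.3,0.1,8,0,5,0.3,0.1,8,0,5,0.3,0.1,8,0,5,0.3,0.1,8,0,5,0.3,0.1,8,0,5,0.3,0.1,8,0],
)

```text
time_s: 3.85
eef_pos: [0.5365, -0.1625, 0.1981]
tcp_rot: [[-1.0, -0.0, 0.001], [-0.0, 1.0, -0.0], [-0.001, -0.0, -1.0]]
force: [0.4, -0.8, 0.6]
grip_width: 0.537
gripper_force: 0.0
```

```bash
python3 - <<'E'
from h import *
o=get_obs();print(o["time_s"],o["eef_pos"])
I=camera_info("wrist");print("cam",-np.array(I["R"]).T@I["t"])
im=camera("wrist");cv2.imwrite("pics/w2.png",im[:,:,::-1])
for q in ("plunger_knob","plunger_housing"):
    print(q,[(np.round(r["bbox"],1),round(r["conf"],2)) for r in recognise("wrist",q)[:2]])
o=get_obs();print(o["time_s"],o["eef_pos"])
E
```

```text
3.85 [ 0.53647143 -0.1625342   0.19805034]
cam [ 0.46482194 -0.16241158  0.3456453 ]
plunger_knob [(array([306.2, 188.6, 324.2, 255.3]), 0.85)]
plunger_housing [(array([296.3, 186.9, 335.2, 229. ]), 0.59)]
4.0 [ 0.53635851 -0.16251864  0.19772739]
```

View pics/w2.png

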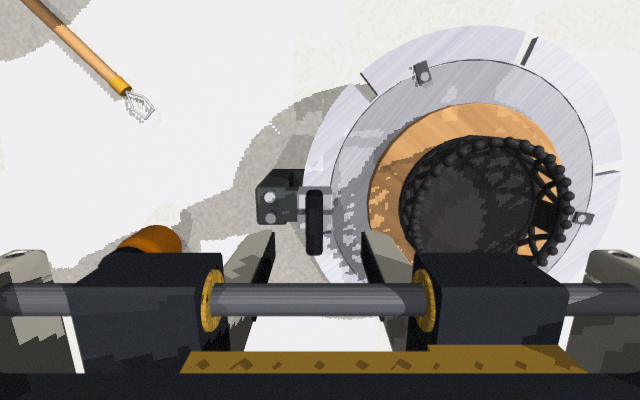

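The knob spans rows 189–255 at columns 306–324, well between the fingers. The pixels at the near end may be the end face's lower edge, so I'll check against the 44 mm bar length.

```bash
python3 - <<'E'
from h import *
print("far",px2w("wrist",315,255.3,.148),"near@.148",px2w("wrist",315,189,.148),"near@.126",px2w("wrist",315,189,.126))
print("y edges",px2w("wrist",306.2,230,.148),px2w("wrist",324.2,230,.148))
g=cv2.imread("pics/w2.png",0);print(g[180:262:2,314]);print(g[240,296:334])
E
```

```text
far [ 0.55768777 -0.16410081  0.148     ] near@.148 [ 0.51010294 -0.16403609  0.148     ] near@.126 [ 0.51515249 -0.16421695  0.126     ]
y edges [ 0.53887178 -0.17009596  0.148     ] [ 0.53886318 -0.15778065  0.148     ]
[214 210 217 160 109  14  14  22  27  30  25  25  23  22  33  33  38  34
  37  34  34  35  29  35  33  35  33  32  33  30  34  35  35  33  39  35
  35  34 190 155 152]
[188 185 186 158 151 145 149 150 151 122  51  19  26  32  27  21  30  27
  34  37  31  33  33  32  31  26  64 203 216 216 218 221 220 221 154 134
 136 134]
```

>>> arm_command(
  steps=[5,0,-0.15,2,0,5,0,-0.15,4,0,5,0,-0.15,5.5,0,5,0,-0.15,5.8,0,5,0,-0.15,5.8,0,0.5,0,-0.15,5.8,0,0.5,0,-0.15,5.8,0,0.5,0,-0.15,5.8,0],
  squeeze=30,
)

```text
time_s: 5.0
eef_pos: [0.5365, -0.164, 0.1399]
tcp_rot: [[-1.0, -0.0, 0.0], [-0.0, 1.0, -0.0], [-0.0, -0.0, -1.0]]
force: [-0.5, -0.1, -0.1]
grip_width: 0.267
gripper_force: 0.0
```

>>> arm_command(
  steps=[0.5,0,0,0,0,0.5,0,0,0,0,0.5,0,0,0,0,0.5,0,0,0,0,0.5,0,0,0,0,0.5,0,0,0,0,0.5,0,0,0,0,0.5,0,0,0,0],
)

```text
time_s: 6.0
eef_pos: [0.5364, -0.1646, 0.1398]
tcp_rot: [[-1.0, 0.0, 0.0], [0.0, 1.0, -0.001], [-0.0, -0.001, -1.0]]
force: [-0.9, -5.2, 0.9]
grip_width: 0.131
gripper_force: 30.0
```

>>> arm_command(
  steps=[0.5,0,-0.05,-0.1,0,0.5,0,-0.05,-0.2,0,0.5,0,-0.05,-0.3,0,0.5,0,-0.05,-0.4,0,0.5,0,-0.05,-0.5,0,0.5,0,-0.05,-0.5,0,0.5,0,-0.05,-0.5,0,0.5,0,-0.05,-0.5,0],
)

```text
time_s: 7.0
eef_pos: [0.5362, -0.1648, 0.1437]
tcp_rot: [[-1.0, 0.0, -0.001], [0.0, 1.0, -0.0], [0.001, -0.0, -1.0]]
force: [4.0, -5.0, -9.3]
grip_width: 0.129
gripper_force: 30.0
```

>>> arm_command(
  steps=[0.5,0,0,-0.1,0,0.5,0,0,-0.12,0,0.5,0,0,-0.12,0.1,0.5,0,0,-0.12,0.2,0.5,0,0,-0.12,0.35,0.5,0,0,-0.12,0.5,0.5,0,0,-0.12,0.5,0.5,0,0,-0.12,0.5],
)

```text
time_s: 8.0
eef_pos: [0.5363, -0.1645, 0.1449]
tcp_rot: [[-0.878, 0.479, -0.0], [0.479, 0.878, 0.0], [0.0, -0.0, -1.0]]
force: [4.5, -1.9, -10.7]
grip_width: 0.129
gripper_force: 30.0
```

>>> arm_command(
  steps=[0.5,0,0,0,0.17,0.5,0,0,0,0.34,0.5,0,0,0,0.51,0.5,0,0,0,0.68,0.5,0,0,0,0.85,0.5,0,0,0,1,0.5,0,0,0,1.07,0.5,0,0,0,1.07],
)

```text
time_s: 9.0
eef_pos: [0.5369, -0.1643, 0.1451]
tcp_rot: [[0.0, 1.0, 0.001], [1.0, -0.0, 0.0], [0.0, 0.001, -1.0]]
force: [9.9, -0.2, -9.6]
grip_width: 0.13
gripper_force: 30.0
```

```bash
python3 - <<'E'
from h import *
o=get_obs();print(o["time_s"],o["eef_pos"],o["tcp_rot"],o["wrist_torque"],o["force"],o["joint_pos"])
im=camera("wrist");cv2.imwrite("pics/w3.png",im[:,:,::-1])
print([(np.round(r["bbox"],1),round(r["conf"],2)) for r in recognise("wrist","peg_top")[:2]])
E
```

```text
9.0 [ 0.53690039 -0.16429802  0.14512817] [[ 3.24433504e-05  9.99999291e-01  1.19047801e-03]
 [ 9.99999918e-01 -3.29236216e-05  4.03409768e-04]
 [ 4.03448677e-04  1.19046483e-03 -9.99999210e-01]] [-0.13096892 -1.86952604  0.05408033] [ 9.94833374 -0.16312725 -9.58760822] [-3.42789004e-01 -9.22517576e-02  1.80254744e+00  7.87839140e-04
  1.43031139e+00 -3.42866252e-01]
[(array([ 89.3,   1.4, 546.9, 234.2]), 0.72)]
```

View pics/w3.png

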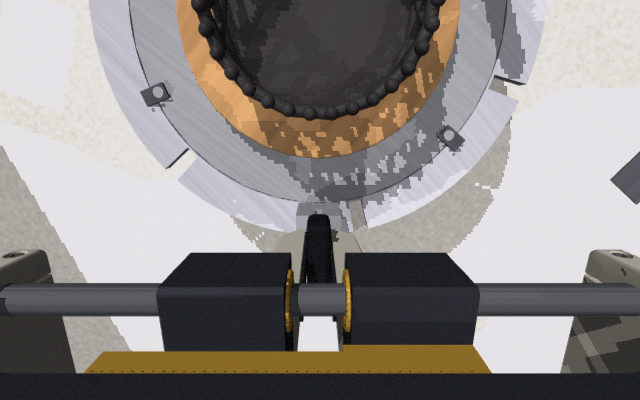

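The bar at (318,240) now points at the wheel's axis, and the nearest notches at (178,165) and (355,215) are clear of the pin. I'll lower the knob onto the rim and release.

>>> arm_command(
  steps=[0.5,0,0.05,0.15,0,0.5,0,0.08,0.3,0,0.5,0,0.08,0.45,0,0.5,0,0.08,0.55,0,0.5,0,0.08,0.55,0,4,0,0.08,0.55,0,4,0,0.08,0.55,0,4,0,0.08,0.55,0],
)

```text
time_s: 10.1
eef_pos: [0.5372, -0.1646, 0.1408]
tcp_rot: [[-0.001, 1.0, 0.0], [1.0, 0.001, -0.0], [-0.0, 0.0, -1.0]]
force: [-0.2, 0.2, -0.8]
grip_width: 0.397
gripper_force: 0.0
```

>>> arm_command(
  steps=[4,0,0,0,0,4,0,0,0,0,4,0,0,0,0,4,0,0,0,0,4,0,0,-2,0,4,0,0,-4,0,4,0,0,-8,0,4,0,0,-12,0],
)

```text
time_s: 11.1
eef_pos: [0.5371, -0.1644, 0.2633]
tcp_rot: [[-0.001, 1.0, 0.001], [1.0, 0.001, -0.0], [-0.0, 0.001, -1.0]]
force: [0.4, 0.7, -0.3]
grip_width: 0.432
gripper_force: 0.0
```

```bash
python3 - <<'E'
from h import *
o=get_obs();print(o["time_s"],o["eef_pos"])
for c in ("side","top","wrist"):
    im=camera(c);cv2.imwrite(f"pics/{c}4.png",im[:,:,::-1])
    for q in ("peg_top","plunger_knob"):print(c,q,[(np.round(r["bbox"],1),round(r["conf"],2)) for r in recognise(c,q)[:2]])
a=cv2.imread("pics/side4.png")[170:270,270:390];b=cv2.imread("pics/top4.png")[120:260,250:400]
cv2.imwrite("pics/c4.png",np.hstack([cv2.resize(x,(400,400),interpolation=cv2.INTER_CUBIC) for x in (a,b)]))
E
```

```text
11.1 [ 0.53710271 -0.16443629  0.26333118]
side peg_top [(array([278.2, 183.2, 372.5, 239.8]), 0.56)]
side plunger_knob [(array([340.9, 210. , 349.5, 226.4]), 0.62)]
top peg_top [(array([270.9, 141.2, 372.8, 245.4]), 0.87), (array([166.7, 142.1, 196.1, 174.7]), 0.63)]
top plunger_knob []
wrist peg_top [(array([173.8,   1.3, 466.5, 197.7]), 0.64)]
wrist plunger_knob [(array([313. , 174.3, 328.2, 223.2]), 0.65)]
```

View pics/c4.png

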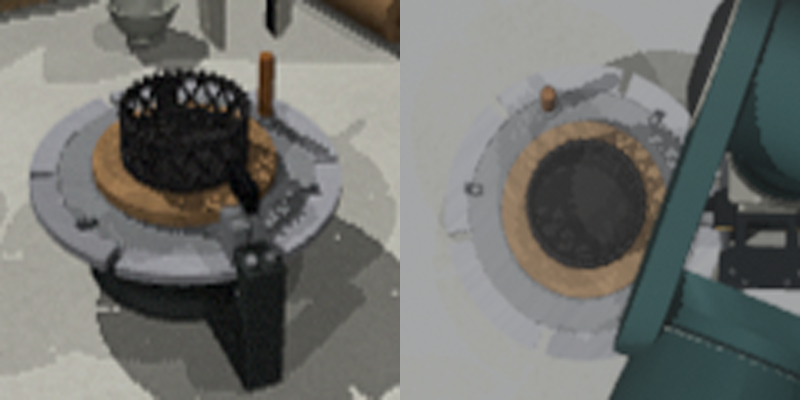

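The side view (left) shows the T-bar lowered and pointing at the wheel's axis. The upright peg appears in the top view at about (305.5,153).

```bash
python3 - <<'E'
from h import *
C=np.array([.5365,-.034])
im=cv2.imread("pics/top0.png").astype(int)[140:170,295:318]
m=(im[:,:,2]-im[:,:,0]>40);ys,xs=np.nonzero(m);print("top blob",xs.min()+295,xs.max()+295,ys.min()+140,ys.max()+140,xs.mean()+295,ys.mean()+140)
P=px2w("top",xs.mean()+295,ys.min()+140+3,.145);print(P)
im=cv2.imread("pics/side4.png").astype(int)[180:210,342:360]
m=(im[:,:,2]-im[:,:,0]>40);ys,xs=np.nonzero(m);print("side blob",xs.min()+342,xs.max()+342,ys.min()+180,ys.max()+180)
d=P[:2]-C;print(np.hypot(*d),np.degrees(np.arctan2(d[1],d[0])))
for a in (-.72,-.6,-.5,-.42):
    X=[*(C+.106*np.array([np.cos(np.pi/3+a),np.sin(np.pi/3+a)])),.145];print(a,X,w2px("top",X),w2px("side",X))
print(get_obs()["joint_pos"])
E
```

```text
top blob 303 317 151 169 308.65671641791045 163.28358208955223
[ 0.62891198 -0.00514848  0.145     ]
side blob 345 352 183 209
0.09681108093927829 17.338647890518004
-0.72 [np.float64(0.636876354584564), np.float64(6.739556106188233e-05), 0.145] [306.718558   150.92283197] [350.91568343 181.29684411]
-0.6 [np.float64(0.6320762285478856), np.float64(0.011838679481005317), 0.145] [302.10172225 152.60938467] [347.94200353 180.01875715]
-0.5 [np.float64(0.6270225135195431), np.float64(0.021151378460598197), 0.145] [298.4297579  154.42221611] [345.25427863 179.08563376]
-0.42 [np.float64(0.6223255904034257), np.float64(0.028209067119700407), 0.145] [295.63297641 156.1272994 ] [342.98467833 178.42967143]
[-3.42577150e-01 -1.35914624e-01  1.65648425e+00 -1.72666054e-05
  1.62231532e+00 -3.43566708e-01]
```

Both views put the peg top near (0.635, 0.004), which means wheel_turn is about −0.68. I'll move above it with the jaws tangential.

>>> arm_command(
  steps=[5,2.5,1.5,0,0.17,5,5,3,0,0.34,5,7.5,4.5,0,0.51,5,10,6,1,0.68,5,13,7.5,2,0.85,5,15,9,4,1.02,5,16.8,9.8,6,1.19,5,16.8,9.8,6,1.2],
)

```text
time_s: 12.55
eef_pos: [0.6345, 0.0045, 0.1979]
tcp_rot: [[0.931, 0.364, -0.004], [0.364, -0.931, 0.0], [-0.003, -0.002, -1.0]]
force: [0.0, 0.6, -0.1]
grip_width: 0.542
gripper_force: 0.0
```

```bash
python3 - <<'E'
from h import *
im=camera("wrist");cv2.imwrite("pics/w5.png",im[:,:,::-1])
o=get_obs();print(o["time_s"],o["eef_pos"],o["tcp_rot"],o["joint_pos"])
C=np.array([.5365,-.034])
for a in (-.72,-.68,-.6):
    X=[*(C+.106*np.array([np.cos(np.pi/3+a),np.sin(np.pi/3+a)])),.145];print(a,X,w2px("wrist",X))
E
```

```text
12.6 [0.63466623 0.00380918 0.19945909] [[ 9.30704790e-01  3.65765933e-01 -1.96858485e-03]
 [ 3.65766494e-01 -9.30706648e-01 -7.99744556e-05]
 [-1.86142694e-03 -6.45609772e-04 -9.99998059e-01]] [-3.41211793e-02  4.26320659e-02  1.58103512e+00 -1.47276096e-04
  1.51989018e+00  1.16222647e+00]
-0.72 [np.float64(0.636876354584564), np.float64(6.739556106188233e-05), 0.145] [324.37959743 221.56156826]
-0.68 [np.float64(0.635433731741177), np.float64(0.0040541288661929825), 0.145] [318.28540533 221.39779009]
-0.6 [np.float64(0.6320762285478856), np.float64(0.011838679481005317), 0.145] [306.10359815 221.76306743]
```

View pics/w5.png

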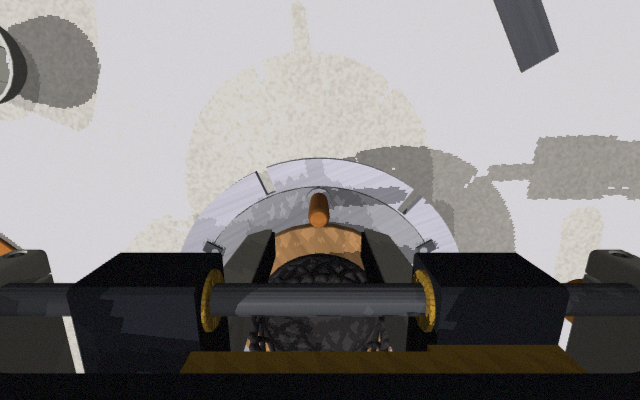

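The peg top is at about (319,217), centred between the fingers and about 3 mm outward of the prediction. Notches show at (262,183) and (412,203). I'll work out the required rotation from these and descend.

>>> arm_command(
  steps=[5,0.2,0,1.5,0,5,0.2,0,3,0,5,0.2,0,5,0,5,0.2,0,6.5,0,5,0.2,0,7.4,0,3,0.2,0,7.4,0,2.4,0.2,0,7.4,0,2.4,0.2,0,7.4,0],
)

```text
time_s: 13.6
eef_pos: [0.6371, 0.0044, 0.127]
tcp_rot: [[0.932, 0.363, 0.001], [0.363, -0.932, -0.0], [0.001, 0.0, -1.0]]
force: [0.0, 0.1, 0.0]
grip_width: 0.28
gripper_force: 0.0
```

```bash
python3 - <<'E'
from h import *
# w5 projection: rebuild from camera-to-tool offset (same tool orientation): current camera pose shifted
o=get_obs();print(o["time_s"],o["eef_pos"],o["force"],o["grip_width"])
d=np.array(o["eef_pos"])-[0.63466623,0.00380918,0.19945909]
i=camera_info("wrist");K,R,t=map(np.array,(i["camera_matrix"],i["R"],i["t"]))
c=-R.T@t-d
def P(u,v,z):
    q=R.T@np.linalg.solve(K,[u,v,1.]);return (c+q*(z-c[2])/q[2])[:2]
peg=P(319,217,.145);print("peg",peg)
for C in ([.5365,-.034],[.5375,-.032]):
    a=lambda p:np.degrees(np.arctan2(*(np.array(p)-C)[::-1]))
    r=lambda p:np.hypot(*(np.array(p)-C))
    n=[P(262,183,.078),P(412,203,.078)]
    print(C,"peg",a(peg),r(peg),"notches",[(a(x),r(x)) for x in n],"pin",a([.5365,-.164]))
E
```

```text
13.6 [0.63712583 0.00435823 0.12704633] [0.03720581 0.05114844 0.03830805] 0.2804420098197755
peg [0.63877199 0.00475072]
[0.5365, -0.034] peg 20.75163088952181 0.10936717208805427 notches [(np.float64(43.91700170346268), np.float64(0.12932079058721935)), (np.float64(-19.166095138251), np.float64(0.13262294829645324))] pin -90.0
[0.5375, -0.032] peg 19.945391972084696 0.10773407756828506 notches [(np.float64(43.580529154352575), np.float64(0.12721540766784672)), (np.float64(-20.12607253266538), np.float64(0.13235356984802998))] pin -90.43405063213942
```

>>> arm_command(
  steps=[2.4,-0.01,-0.46,0,-0.044,2.4,-0.04,-0.93,0,-0.087,2.4,-0.09,-1.39,0,-0.131,2.4,-0.16,-1.85,0,-0.175,2.4,-0.25,-2.31,0,-0.218,2.4,-0.36,-2.76,0,-0.262,2.4,-0.49,-3.2,0,-0.305,2.4,-0.64,-3.64,0,-0.349],
)

```text
time_s: 14.6
eef_pos: [0.6178, 0.0357, 0.1267]
tcp_rot: [[0.749, 0.662, 0.001], [0.662, -0.749, -0.001], [0.0, 0.001, -1.0]]
force: [2.8, -5.6, 0.3]
grip_width: 0.26
gripper_force: 2.7
```

>>> arm_command(
  steps=[2.4,-0.01,-0.46,0,-0.044,2.4,-0.04,-0.93,0,-0.087,2.4,-0.09,-1.39,0,-0.131,2.4,-0.16,-1.85,0,-0.175,2.4,-0.25,-2.31,0,-0.218,2.4,-0.36,-2.76,0,-0.262,2.4,-0.49,-3.2,0,-0.305,2.4,-0.49,-3.2,0,-0.305],
)

```text
time_s: 15.6
eef_pos: [0.5927, 0.057, 0.1266]
tcp_rot: [[0.517, 0.856, 0.0], [0.856, -0.517, -0.0], [0.0, 0.0, -1.0]]
force: [0.4, 0.0, -0.8]
grip_width: 0.261
gripper_force: 0.2
```

```bash
python3 - <<'E'
from h import *
o=get_obs();C=np.array([.5372,-.033]);d=o["eef_pos"][:2]-C
print(o["time_s"],np.degrees(np.arctan2(d[1],d[0])),np.hypot(*d),o["force"],o["grip_width"],np.degrees(np.arctan2(o["tcp_rot"][1][0],o["tcp_rot"][0][0])))
E
```

```text
15.6 58.31550857785452 0.10573040678037013 [ 0.35395741  0.02871642 -0.8463234 ] 0.2609527812511467 58.86819402464772
```

>>> arm_command(
  steps=[2.4,0,-0.14,0,-0.013,2.4,0,-0.28,0,-0.026,2.4,-0.01,-0.42,0,-0.039,2.4,-0.015,-0.56,0,-0.052,2.4,-0.02,-0.7,0,-0.065,2.4,-0.03,-0.83,0,-0.079,2.4,-0.045,-0.97,0,-0.092,2.4,-0.06,-1.11,0,-0.105],
)

```text
time_s: 16.6
eef_pos: [0.5832, 0.062, 0.1266]
tcp_rot: [[0.425, 0.905, 0.001], [0.905, -0.425, 0.0], [0.0, 0.001, -1.0]]
force: [3.2, -2.7, 2.0]
grip_width: 0.261
gripper_force: 2.6
```

>>> arm_command(
  steps=[2.4,0,-0.03,0,-0.002,2.4,0,-0.06,0,-0.005,2.4,0,-0.09,0,-0.008,2.4,0,-0.12,0,-0.011,2.4,0,-0.15,0,-0.014,2.4,0,-0.18,0,-0.017,2.4,0,-0.2,0,-0.019,2.4,0,-0.2,0,-0.019],
)

```text
time_s: 17.6
eef_pos: [0.5815, 0.0629, 0.1266]
tcp_rot: [[0.409, 0.913, 0.001], [0.913, -0.409, 0.0], [0.0, 0.001, -1.0]]
force: [4.9, -3.0, 2.2]
grip_width: 0.259
gripper_force: 2.6
```

>>> arm_command(
  steps=[2.4,0,-0.03,0,-0.002,2.4,0,-0.06,0,-0.005,2.4,0,-0.09,0,-0.008,2.4,0,-0.12,0,-0.011,2.4,0,-0.15,0,-0.014,2.4,0,-0.18,0,-0.017,2.4,0,-0.2,0,-0.019,2.4,0,-0.2,0,-0.019],
)

```text
time_s: 18.6
eef_pos: [0.5797, 0.0637, 0.1266]
tcp_rot: [[0.391, 0.92, 0.001], [0.92, -0.391, -0.0], [0.0, 0.001, -1.0]]
force: [5.1, -3.1, 3.2]
grip_width: 0.262
gripper_force: 2.9
```

>>> arm_command(
  steps=[2.4,0,-0.03,0,-0.002,2.4,0,-0.06,0,-0.005,2.4,0,-0.09,0,-0.008,2.4,0,-0.12,0,-0.011,2.4,0,-0.15,0,-0.014,2.4,0,-0.18,0,-0.017,2.4,0,-0.2,0,-0.019,2.4,0,-0.2,0,-0.019],
)

```text
time_s: 19.6
eef_pos: [0.5777, 0.0645, 0.1266]
tcp_rot: [[0.374, 0.928, 0.0], [0.928, -0.374, 0.0], [0.0, 0.0, -1.0]]
force: [4.4, -2.6, 3.9]
grip_width: 0.26
gripper_force: 2.4
```

>>> arm_command(
  steps=[2.4,0,-0.03,0,-0.002,2.4,0,-0.06,0,-0.005,2.4,0,-0.09,0,-0.008,2.4,0,-0.12,0,-0.011,2.4,0,-0.15,0,-0.014,2.4,0,-0.18,0,-0.017,2.4,0,-0.2,0,-0.019,2.4,0,-0.2,0,-0.019],
)

```text
time_s: 20.6
eef_pos: [0.5759, 0.0652, 0.1266]
tcp_rot: [[0.356, 0.934, 0.001], [0.934, -0.356, -0.0], [0.0, 0.001, -1.0]]
force: [5.0, -2.6, 2.2]
grip_width: 0.258
gripper_force: 2.9
```

>>> arm_command(
  steps=[2.4,0,-0.03,0,-0.002,2.4,0,-0.06,0,-0.005,2.4,0,-0.09,0,-0.008,2.4,0,-0.12,0,-0.011,2.4,0,-0.15,0,-0.014,2.4,0,-0.18,0,-0.017,2.4,0,-0.2,0,-0.019,2.4,0,-0.2,0,-0.019],
)

```text
time_s: 21.6
eef_pos: [0.5738, 0.066, 0.1263]
tcp_rot: [[0.338, 0.941, -0.0], [0.941, -0.338, 0.0], [0.0, -0.0, -1.0]]
force: [3.6, -1.9, 2.9]
grip_width: 0.259
gripper_force: 1.9
```

>>> arm_command(
  steps=[2.4,0,-0.03,0,-0.002,2.4,0,-0.06,0,-0.005,2.4,0,-0.09,0,-0.008,2.4,0,-0.12,0,-0.011,2.4,0,-0.15,0,-0.014,2.4,0,-0.18,0,-0.017,2.4,0,-0.2,0,-0.019,2.4,0,-0.2,0,-0.019],
)

```text
time_s: 22.6
eef_pos: [0.5718, 0.0666, 0.1262]
tcp_rot: [[0.32, 0.947, -0.0], [0.947, -0.32, 0.0], [-0.0, -0.0, -1.0]]
force: [1.0, 0.2, -0.5]
grip_width: 0.259
gripper_force: 0.1
```

>>> arm_command(
  steps=[2.4,0,-0.02,0,-0.002,2.4,0,-0.04,0,-0.004,2.4,0,-0.06,0,-0.006,2.4,0,-0.08,0,-0.008,2.4,0,-0.1,0,-0.01,2.4,0,-0.12,0,-0.012,2.4,0,-0.14,0,-0.014,2.4,0,-0.15,0,-0.015],
)

```text
time_s: 23.6
eef_pos: [0.5707, 0.0669, 0.1264]
tcp_rot: [[0.306, 0.952, 0.0], [0.952, -0.306, -0.0], [-0.0, 0.0, -1.0]]
force: [3.3, -1.9, -1.7]
grip_width: 0.256
gripper_force: 2.1
```

```bash
cat > chk.py <<'E'
from h import *
import sys
a=cv2.imread("pics/side4.png",0);im=camera("side");cv2.imwrite(f"pics/side_{sys.argv[1]}.png",im[:,:,::-1]);b=cv2.cvtColor(im,cv2.COLOR_RGB2GRAY)
f=lambda g:np.array([int((g[205:232,c]).sum()) for c in range(340,350)])
t=a[206:224,338:352];r=cv2.matchTemplate(b[198:234,330:360],t,cv2.TM_CCOEFF_NORMED);_,m,_,l=cv2.minMaxLoc(r)
print("knob shift px",l[0]-8,l[1]-8,m)
print(a[206:228,344]);print(b[206:228,344]);print(get_obs()["time_s"],get_obs()["force"])
for z in (.132,.138): print(w2px("side",[.5365,-.164,z+.006]))
E
python3 chk.py a
```

```text
knob shift px -1 1 0.8838332891464233
[27 32 38 34 37 47 44 21 10 11 19 17  3  6  9  5  0 29 59 79 95 58]
[34 34 36 36 36 53 71 67 43 11  1  9 11 16  7  4  5 12  2 20 41 47]
23.65 [ 4.71534444 -2.11251149 -1.06466204]
[342.43542942 214.92094143]
[342.4728014  212.99413595]
```

The knob's profile in the side view has dropped 2 px, about the 6 mm expected, so the pin has caught. I'll back off, open and withdraw.

>>> arm_command(
  steps=[2.4,0,0.2,0,0,2.4,0,0.4,0,0,5,0,0.4,0,0,5,0,0.4,0,0,5,0,0.4,0,0,5,0,0.4,-2,0,5,0,0.4,-6,0,5,0,0.4,-11,0],
)

```text
time_s: 24.65
eef_pos: [0.574, 0.0658, 0.2384]
tcp_rot: [[0.306, 0.952, -0.0], [0.952, -0.306, -0.0], [-0.0, -0.0, -1.0]]
force: [1.2, 0.3, 0.3]
grip_width: 0.536
gripper_force: 0.0
```

```bash
python3 chk.py b; python3 - <<'E'
import cv2,numpy as np
cv2.imwrite("pics/cmp.png",np.hstack([cv2.resize(cv2.imread(f"pics/{n}.png")[190:250,310:370],(400,400),interpolation=cv2.INTER_CUBIC) for n in ("side4","side_b")]))
E
```

```text
knob shift px 0 2 0.877128541469574
[27 32 38 34 37 47 44 21 10 11 19 17  3  6  9  5  0 29 59 79 95 58]
[36 27 34 32 35 48 70 61 38 17  9 13 16 15  2 15  4  4  2 17 43 44]
24.7 [-0.69937155  0.9403686   7.16167948]
[342.43542942 214.92094143]
[342.4728014  212.99413595]
```

View pics/cmp.png

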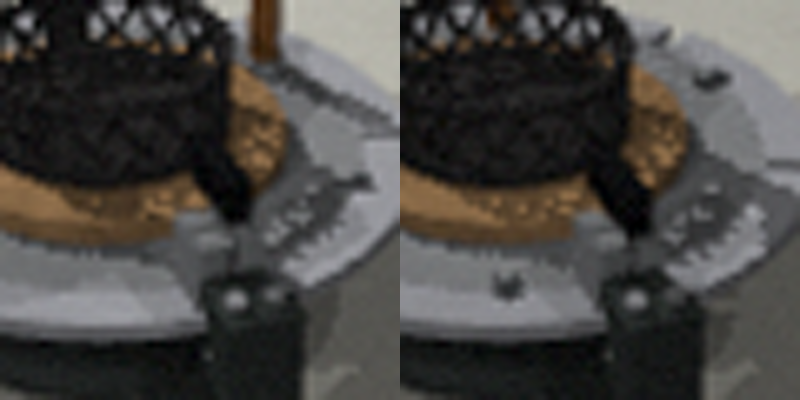

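The knob's end has moved from row 225 to row 238 in the enlarged view (2 px, about 6 mm), so the pin is fully home. The wheel has turned and the arm is clear. I'll let it settle and hand in.

>>> arm_command(
  steps=[5,0,0,-1,0,5,0,0,-2,0,5,0,0,-2,0,5,0,0,-2,0,5,0,0,-2,0,5,0,0,-2,0,5,0,0,-2,0,5,0,0,-2,0],
)

```text
time_s: 25.7
eef_pos: [0.5744, 0.0658, 0.2563]
tcp_rot: [[0.306, 0.952, -0.0], [0.952, -0.306, -0.0], [-0.0, -0.0, -1.0]]
force: [-0.6, -0.1, -0.3]
grip_width: 0.539
gripper_force: 0.0
```

```bash
python3 -c "
from rig import *
print(get_obs()['force']);print(hand_in())"
```

```text
[-0.5665011  -0.12913155 -0.3438607 ]
the job is handed in; nothing more can be done
None
```

I lifted, turned and released the plunger, then brought the wheel round until the pin appeared fully home (the knob dropped about 6 mm in the side view); the arm is clear and the job was handed in at about 26 s, with no verdict returned.

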